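Set and lock the sorting vane at the packing station

ROBOT

A 6-joint arm with a two-finger parallel gripper is mounted at the origin on the work surface. World frame = base frame: x ahead of the robot, y to its left, z up, the work surface at z = 0. Lengths are in m, angles in rad, forces in N, time in s.
With the tool pointing down it reaches from about 0.35 to 0.775 m from the base axis. Payload 7.3 kg.
Tool frame: the origin (TCP) lies at the very end of the fingers, on their centre line; the grasp point (between the pads) lies 19 mm behind it; z points along the fingers, y is the line along which they close (so a half turn about z gives the same grasp; the last joint's range is limited). The gripper opens to 92 mm and grips with 3 to 60 N. Pads are 19 mm wide; open, the fingers measure 130 mm over their backs; the gripper's body (75 mm by 190 mm) begins 47 mm behind the grasp point.
Start: joints at [-1.344, 0.342, 1.524, -0, 1.275, -0.146], TCP at [0.191, -0.489, 0.227] pointing down, gripper open.
Joint ranges: [-2.53, 2.53], [-0.77, 2.02], [0.04, 2.7], [-1, 4.14], [0.28, 2.66], [-3.11, 3.11]. Speed limits (rad/s): [2.57, 2.57, 3.14, 3.14, 3.14, 3.14].

INTERFACE

Orientations are given as [roll, pitch, yaw] about the fixed x, y, z axes, in that order (R = Rz(yaw) Ry(pitch) Rx(roll)).
In Python, from cell import * gives the robot as it stands.
- The arm moves only by the tool step_arm, never from a script. Its argument "commands" is a list of rows, each a list of 7 numbers: the opening, from 0 (shut) to 1 (fully open), then the shift along the world's x, y, z in cm, then the turn, a rotation vector about the world's x, y, z in rad. A call has 1 to 5 rows; each row is the pose to reach, as a shift and turn from the pose commanded when the call began; what a row does not reach only later rows make up. A row lasts 1/12 s, in which the tool goes at most 41.7 mm and 7.16 degrees, less where a joint would pass 70% of its speed; a pose out of reach is approached as far as the arm can. A call with a gripper value outside its range is refused whole. The fingers move at their own pace and stop on an object; "grip_force" is the grip in N (left out, the last holds). Time passes only in rows, so rows that repeat a pose let the fingers close. It gives the time, the measured TCP pose, the force, the opening and the grip force at its end, in the units of the state.
- observe(): the state, without advancing time (a new reading comes with each control period).
- read_camera(name): name is "scene" or "top"; returns the picture (384x512x3 uint8, red, green, blue); there is no depth.
- camera_model(name): a dict with "vfov" (degrees; the focal length in pixels is half the picture's height over the tangent of half this angle, whatever the lens; pixels are square), "cx", "cy" (the principal point, pixels), "world_to_cam" (4x4, takes a point from world to camera coordinates). Camera axes: x right, y up, looking along -z (the intrinsics and any distortion apply to the point x, -y, -z); pixel columns grow to the right and rows downward; lengths in m; the calibration is good to about 2 mm. A picture is of the moment at which its call begins. camera_model takes no time and is no camera call.
- hand_in(): hands the job in; it is judged then, once.
The state is a dict: "time": time; "qpos": joint angles; "qvel": joint speeds; "joint_efforts": joint torques, N m; "tool_pos": TCP position; "tool_rot": TCP orientation; "contact_force": force on the tool from outside, world axes, zero at the start; "torque": the same for the moment, N m; "opening": finger opening in m; "grip_force": force on a finger pad.
Only numpy, scipy, OpenCV 4.12 (cv2) and the standard library are available. Lean on these libraries where they do the work, as an engineer would, in place of code of your own. Each camera call takes 0.05 s, during which the arm holds its last target. There are 200 camera calls.

TASK

Push the steel guide vane of the round sorting plate round with a fingertip until it points at the middle of the open, empty carton (the other two are taped shut). Then push the black lock lever beside it clockwise, as far as it goes, against its stop pin. Only push, never pinch the vane or the lever, and leave the cartons, tubes and everything else on the table where they are.

Things in the scene. Friction and masses are not known exactly. Their poses are not given: they have to be found in the camera images.
- station: Fixed round metal plate, 340 mm in diameter, 4 mm thick, lying on the table. Origin: centre of the plate's underside, on the vertical pivot axis of the vane. x axis roughly away from the robot, y to the left, z up. The vane's hub is 50 mm wide, its top at 106 mm. In this frame the lever's stop pin (12 mm wide, 68 mm tall) is at (33, -84) mm.
- lock_pivot (a point): Point of the station at table height on the lock lever's vertical pivot axis, at (30, -145) mm in the station's frame. The lever turns on a 38 mm wide post, 48 mm tall, under a 30 mm wide boss whose top is at 74 mm.
- vane (a joint): Angle of the guide vane about the station's z axis, rad, counter-clockwise from above positive; 0 = along the station's x axis. Range -1.35 to 1.35; turns stiffly (friction 0.25 N m) and stays where it is left. The vane is a straight steel blade, 12 mm thick, from the hub out to 156 mm from the axis, its lower edge 50 mm and its upper edge 95 mm above the table.
- vane_tip (a point): The end of the vane, 156 mm from the pivot axis and 72.5 mm above the table; its x axis points outward along the vane, y to the vane's left, z up.
- lock (a joint): Angle of the lock lever, rad, clockwise from above positive: 0 = pointing along the station's -x (towards the robot, unlocked), 1.4 = against the stop pin, nearly along the station's +y (locked). Friction 0.1 N m; stays where left. A black bar 16 mm thick, out to 70 mm from its axis, 51 to 69 mm above the table, with a round end (18 mm wide) out to 79 mm.
- lock_tip (a point): The free end of the lock lever, 79 mm from its axis, 60 mm above the table. The point's -x axis points outward along the lever.
- open_carton: Brown cardboard carton, open on top and empty, its four flaps folded down outside (10 mm or so beyond the walls); 85 x 85 mm, 85 mm tall, origin at the centre of its underside; stands loose on the table about 255 mm from the vane's pivot. The one to point the vane at.
- shut_carton_a: Brown carton, taped shut with a white strip; 85 x 85 mm, 85 mm tall, origin at the centre of its underside; stands loose on the table about 255 mm from the vane's pivot. 
- shut_carton_b: Brown carton, taped shut with a white strip; 85 x 85 mm, 85 mm tall, origin at the centre of its underside; stands loose on the table about 255 mm from the vane's pivot. 
- tube_a: White cosmetic tube standing on its 38 mm wide cap, 105 mm tall, between two cartons beyond the vane's sweep; origin centre of its underside. Leave alone.
- tube_b: White cosmetic tube standing on its 38 mm wide cap, 105 mm tall, between two cartons beyond the vane's sweep; origin centre of its underside. Leave alone.
- jar: White jar, 58 mm wide, 55 mm tall, on the table to the right of the lock lever; origin centre of its underside. Leave alone.
- tape: Roll of clear tape lying flat, 96 mm wide, 45 mm tall, left of the plate; origin centre of its underside. Leave alone.
- lying_tube: White cosmetic tube lying on the table left of the plate, 105 mm long, 38 to 42 mm wide; origin under its middle. Leave alone.
Mind the look-alikes: they are no part of the job. What is shaped like the open_carton but blue or turquoise is not meant.

How it is judged:
By the outcome, as a careful person would: the job done as asked, in the order asked, and still so for the second after the job is handed in, with the robot touching nothing.
It also fails if it takes over 58 s, if anything falls off the work surface, if the arm or the gripper's body presses on something with over 40 N, if the wrist force passes 120 N, or if a joint passes its speed limit or range.

## Working session

There is one attempt and no reset: what is moved stays moved. The work goes in short steps, Python scripts to look and compute and a tool call to move; the robot and the scene stay as the last step left them, time stands still between calls to the robot, and variables do not carry over. Pictures are saved under pics/ and viewed, at most 10 in all, crops included, and the job is handed in when it is done.

Besides the shell and the picture viewer there is one more tool, called after ">>>" by a JSON object that holds its "api" and its "payload". step_arm: Moves the arm, as the interface text tells. Its arguments: {"type":"object","properties":{"commands":{"type":"array"},"grip_force":{"type":"number"}},"required":["commands"]}

```bash
mkdir -p pics
python3 - <<'E'
from cell import *
import cv2
for n in("scene","top"):
    cv2.imwrite(f"pics/{n}0.png",cv2.resize(read_camera(n)[...,::-1],None,fx=1.56,fy=1.56,interpolation=cv2.INTER_CUBIC)); print(n,camera_model(n))
o=observe();print(o)
E
```

```text
scene {'vfov': 55.40906332069528, 'cx': 258.48190016748845, 'cy': 188.66440006600993, 'world_to_cam': array([[ 0.56812586,  0.82293083, -0.00422661, -0.37057228],
       [-0.66840779,  0.46443188,  0.58097681,  0.36609463],
       [ 0.4800667 , -0.32724285,  0.81390914, -1.44874183],
       [ 0.        ,  0.        ,  0.        ,  1.        ]])}
top {'vfov': 50.443000642621634, 'cx': 252.85668833184957, 'cy': 192.39612379915152, 'world_to_cam': array([[ 0.01625908, -0.99966854,  0.01996144,  0.00766743],
       [ 0.98314264,  0.01962017,  0.1817845 , -0.63632218],
       [-0.18211589,  0.01666929,  0.98313577, -1.00365926],
       [ 0.        ,  0.        ,  0.        ,  1.        ]])}
{'time': 0.1, 'qpos': array([-1.34400915e+00,  3.42658146e-01,  1.52491355e+00,  2.19511467e-06,
        1.27540994e+00, -1.46002437e-01]), 'qvel': array([-0.00038254, -0.00283444, -0.00110762,  0.00039924,  0.00146437,
       -0.00130397]), 'joint_efforts': array([ 1.23584363e-03, -4.32002842e+01, -2.44695765e+01,  7.19267805e-02,
        5.26318874e-02, -5.70575651e-05]), 'tool_pos': array([ 0.19115053, -0.4885752 ,  0.22611459]), 'tool_rot': array([-3.14021875e+00, -2.04152741e-04,  3.72788834e-01]), 'contact_force': array([-0.64314896, -0.09408736,  0.53582917]), 'torque': array([0.00968035, 0.00450434, 0.02619254]), 'grip_force': 0.0, 'opening': 0.09185998590646291}
```

View pics/top0.png

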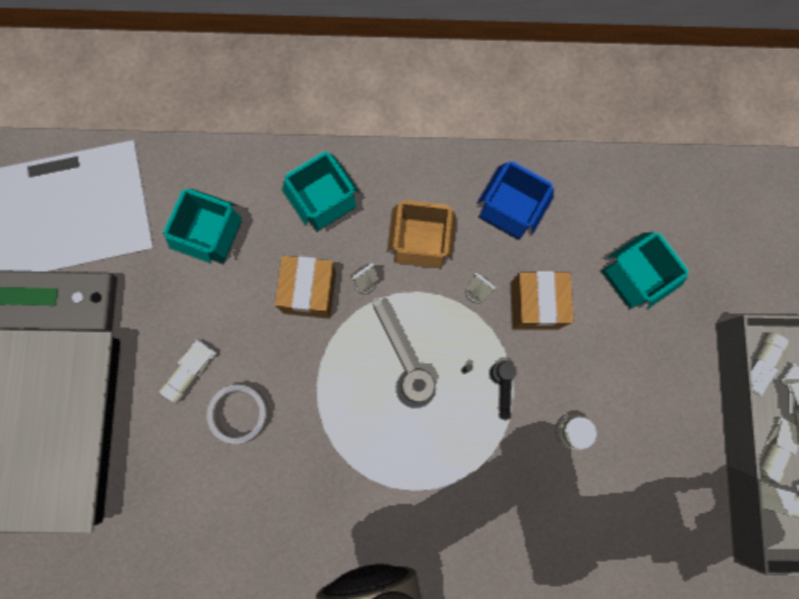

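View pics/scene0.png

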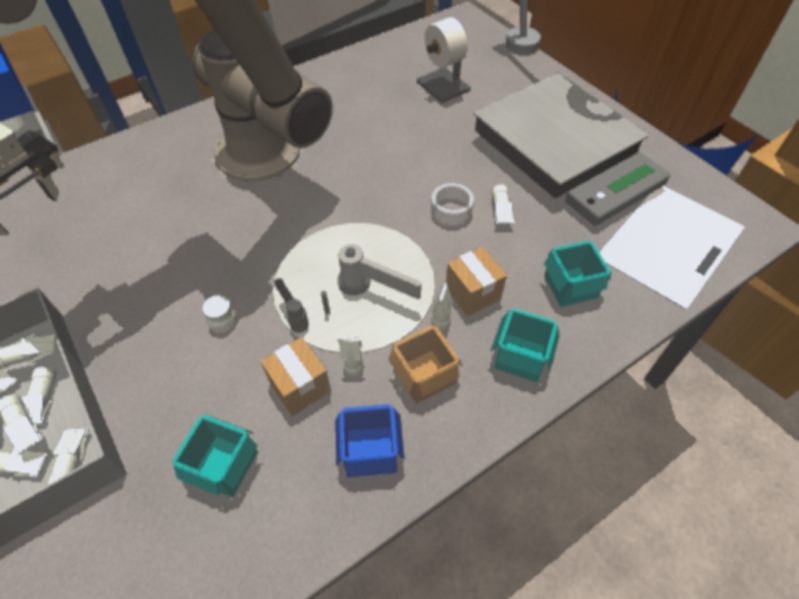

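The top view shows the brown open carton at about (423,232), the hub at (419,385), the vane tip at (380,302), the lever post at (504,372) and the lever tip at (505,415). I'll enlarge it to measure.

```bash
cat > h.py <<'E'
from cell import *
import numpy as np, cv2
def ray(cam,u,v,z):
    m=camera_model(cam);T=m["world_to_cam"];f=192/np.tan(np.radians(m["vfov"]/2))
    d=np.array([(u-m["cx"])/f,-(v-m["cy"])/f,-1.]);R=T[:3,:3];c=-R.T@T[:3,3];d=R.T@d
    return c+d*(z-c[2])/d[2]
def proj(cam,p):
    m=camera_model(cam);T=m["world_to_cam"];f=192/np.tan(np.radians(m["vfov"]/2))
    q=T[:3,:3]@np.array(p)+T[:3,3]; return m["cx"]-f*q[0]/q[2],m["cy"]+f*q[1]/q[2]
def crop(cam,x0,y0,x1,y1,s,name):
    im=read_camera(cam)[y0:y1,x0:x1,::-1]
    cv2.imwrite("pics/"+name,cv2.resize(im,None,fx=s,fy=s,interpolation=cv2.INTER_CUBIC))
E
python3 -c "
from h import *
crop('top',195,120,345,320,3,'t1.png')
crop('scene',165,130,315,260,5,'s1.png')"
```

```text
(no output)
```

View pics/t1.png

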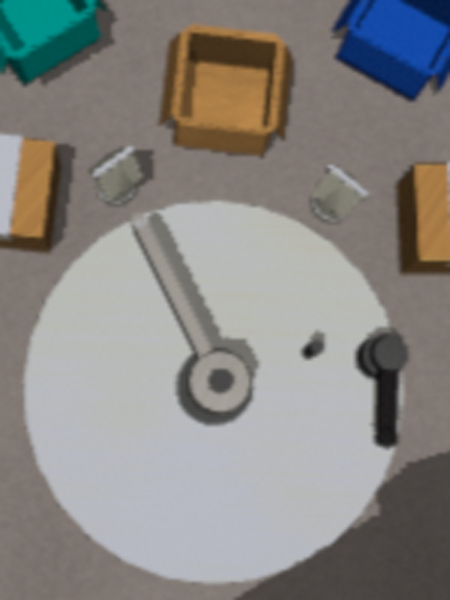

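View pics/s1.png

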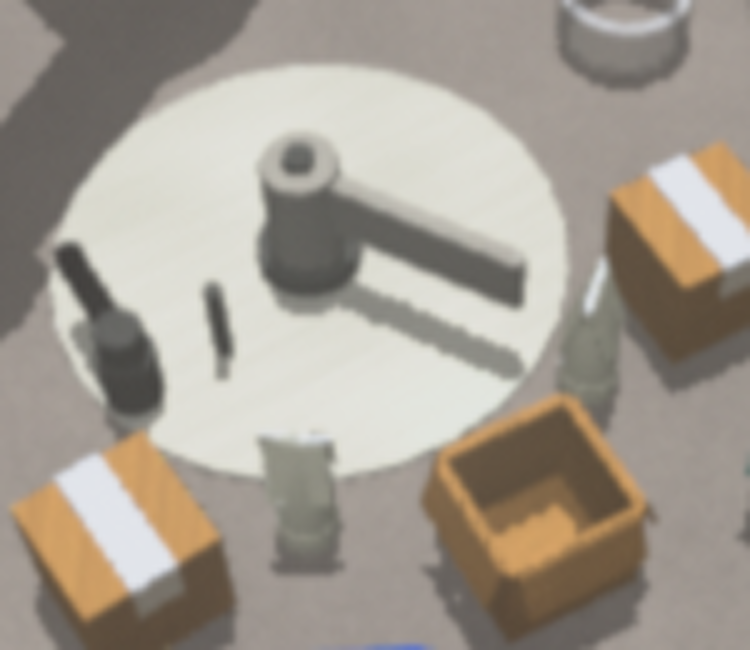

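Run:
```python
from h import *
def t(x,y,z):return ray('top',195+x/3-.33,120+y/3-.33,z)
def s(x,y,z):return ray('scene',165+x/5-.4,130+y/5-.4,z)
np.set_printoptions(precision=4,suppress=True)
for n,a,b,z in [('hub',(220,380),(298,160),.106),('plate',(215.5,391),(309,271),.004),('vanetip',(146,217),(519,258),.095),('boss',(386,353),(117,328),.074),('levertip',(386,438),(67,250),.069),('pin',(316,340),(211,288),.068),('carton',(232,81),(542,481),.085)]:
    print(n,t(*a,z),s(*b,z))
for q in [(184,28),(290,36),(283,134),(172,124)]:print(t(*q,.085)[:2])
for q in [(440,455),(572,396),(645,502),(510,572)]:print(s(*q,.085)[:2])
print([t(x,391,.004)[:2] for x in (25,406)])
```

```text
hub [ 0.4948 -0.019   0.106 ] [ 0.5011 -0.0221  0.106 ]
plate [ 0.4903 -0.0208  0.004 ] [ 0.5082 -0.0277  0.004 ]
vanetip [0.6298 0.0437 0.095 ] [0.632  0.0502 0.095 ]
boss [ 0.5214 -0.1603  0.074 ] [ 0.5258 -0.1657  0.074 ]
levertip [ 0.4511 -0.1601  0.069 ] [ 0.4533 -0.1623  0.069 ]
pin [ 0.5318 -0.1021  0.068 ] [ 0.528  -0.1038  0.068 ]
carton [ 0.7528 -0.0281  0.085 ] [ 0.7581 -0.024   0.085 ]
[0.7998 0.0141]
[ 0.7946 -0.0784]
[ 0.7065 -0.0723]
[0.7133 0.0232]
[ 0.7123 -0.0609]
[0.7229 0.0226]
[0.8008 0.0146]
[ 0.7934 -0.0707]
[array([0.4874, 0.1485]), array([ 0.4932, -0.1911])]
```

The two cameras agree to about 5 mm. The pivot is near (0.497,-0.020), the carton near (0.755,-0.026) and the vane is at about 26°. I'll go to the vane's left side.

>>> {"api": "step_arm", "payload": {"commands": [[0, 2.3, 3.2, 0, 0, 0, -0.1], [0, 4.6, 6.4, 0, 0, 0, -0.2], [0, 7, 9.6, 0, 0, 0, -0.3], [0, 9.3, 12.9, 0, 0, 0, -0.39], [0, 11.6, 16.1, 0, 0, 0, -0.39]]}}

```text
time: 0.62
tool_pos: [0.3078, -0.3262, 0.2266]
tool_rot: [-3.141, 0.0, -0.023]
contact_force: [1.0, -0.8, 0.7]
opening: 0.063
grip_force: 0.0
```

>>> {"api": "step_arm", "payload": {"commands": [[0, 2.3, 3.2, 0, 0, 0, 0], [0, 4.6, 6.4, 0, 0, 0, 0], [0, 7, 9.6, 0, 0, 0, 0], [0, 9.3, 12.9, 0, 0, 0, 0], [0, 11.6, 16.1, 0, 0, 0, 0]]}}

```text
time: 1.03
tool_pos: [0.424, -0.165, 0.2268]
tool_rot: [3.141, -0.0, -0.017]
contact_force: [1.0, -0.2, 0.6]
opening: 0.0298
grip_force: 0.0
```

>>> {"api": "step_arm", "payload": {"commands": [[0, 2.3, 3.2, 0, 0, 0, 0], [0, 4.6, 6.4, 0, 0, 0, 0], [0, 7, 9.6, 0, 0, 0, 0], [0, 9.3, 12.9, 0, 0, 0, 0], [0, 11.6, 16.1, 0, 0, 0, 0]]}}

```text
time: 1.45
tool_pos: [0.54, -0.0039, 0.2266]
tool_rot: [3.142, 0.0, -0.017]
contact_force: [1.6, -1.2, -0.1]
opening: 0.0008
grip_force: 0.0
```

>>> {"api": "step_arm", "payload": {"commands": [[0, 2.2, 3, 0, 0, 0, 0], [0, 4.4, 6, 0, 0, 0, 0], [0, 6.5, 9, 0, 0, 0, 0], [0, 6.5, 9, -3.5, 0, 0, 0], [0, 6.5, 9, -7, 0, 0, 0]]}}

```text
time: 1.87
tool_pos: [0.6065, 0.0863, 0.1573]
tool_rot: [-3.141, -0.006, -0.014]
contact_force: [-0.1, 0.0, -0.7]
opening: 0.0003
grip_force: 0.0
```

```bash
python3 -c "
from h import *
crop('scene',165,100,315,240,5,'s2.png')
print(observe()['tool_pos'], proj('scene',observe()['tool_pos']))"
```

```text
[0.60095828 0.08517442 0.14808834] (np.float64(272.28914022260545), np.float64(157.83934551150406))
```

View pics/s2.png

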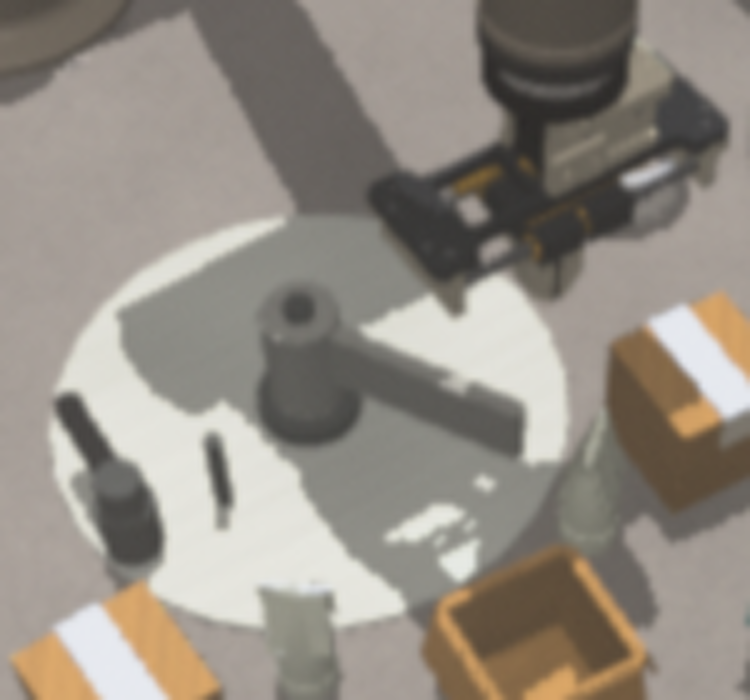

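```bash
python3 -c "
from h import *
for z in (.15,.17,.19,.21,.23): print(z,[ (round((a-165)*5),round((b-100)*5)) for a,b in [proj('scene',(.601,.0852+s*.095,z)) for s in (-1,1)]])
print(observe()['tool_pos'])"
```

```text
0.15 [(401, 360), (665, 218)]
0.17 [(399, 338), (668, 195)]
0.19 [(398, 315), (671, 171)]
0.21 [(397, 292), (674, 147)]
0.23 [(395, 267), (677, 121)]
[0.60095828 0.08517442 0.14808834]
```

>>> {"api": "step_arm", "payload": {"commands": [[0, 0, 0, 0, 0, 0, 0], [0, 0, 0, -2, 0, 0, 0], [0, 0, 0, -4, 0, 0, 0], [0, 0, 0, -5, 0, 0, 0], [0, 0, 0, -5, 0, 0, 0]]}}

```text
time: 2.33
tool_pos: [0.6037, 0.0836, 0.1063]
tool_rot: [3.141, 0.002, -0.018]
contact_force: [-0.3, 1.2, -0.2]
opening: 0.0006
grip_force: 0.0
```

>>> {"api": "step_arm", "payload": {"commands": [[0, 0, 0, -1, 0, 0, 0], [0, 0, 0, -2, 0, 0, 0], [0, 0, 0, -3, 0, 0, 0], [0, 0, 0, -3.5, 0, 0, 0], [0, 0, 0, -3.5, 0, 0, 0]]}}

```text
time: 2.75
tool_pos: [0.6034, 0.084, 0.0703]
tool_rot: [3.141, 0.003, -0.017]
contact_force: [0.3, 0.5, -0.2]
opening: 0.0008
grip_force: 0.0
```

>>> {"api": "step_arm", "payload": {"commands": [[0, 0, -0.7, 0, 0, 0, 0], [0, 0, -1.4, 0, 0, 0, 0], [0, 0, -2.1, 0, 0, 0, 0], [0, 0, -2.8, 0, 0, 0, 0], [0, 0, -3.5, 0, 0, 0, 0]]}}

```text
time: 3.17
tool_pos: [0.6046, 0.0486, 0.0723]
tool_rot: [-3.141, -0.001, -0.018]
contact_force: [0.8, 4.1, 0.3]
opening: 0.0003
grip_force: 1.7
```

>>> {"api": "step_arm", "payload": {"commands": [[0, 0, -0.7, 0, 0, 0, 0], [0, 0, -1.4, 0, 0, 0, 0], [0, 0, -2.1, 0, 0, 0, 0], [0, 0, -2.8, 0, 0, 0, 0], [0, 0, -3.2, 0, 0, 0, 0]]}}

```text
time: 3.58
tool_pos: [0.6045, 0.0159, 0.0718]
tool_rot: [3.141, -0.001, -0.018]
contact_force: [1.4, 2.7, 1.0]
opening: 0.0004
grip_force: 1.6
```

>>> {"api": "step_arm", "payload": {"commands": [[0, 0, 0, 0, 0, 0, 0], [0, 0, 0, 0, 0, 0, 0], [0, 0, 0, 0, 0, 0, 0]]}}

```text
time: 3.83
tool_pos: [0.6038, 0.0166, 0.0715]
tool_rot: [3.141, 0.001, -0.017]
contact_force: [-0.6, -0.1, -0.2]
opening: 0.0006
grip_force: 0.0
```

```bash
python3 -c "
from h import *
crop('scene',165,100,315,240,5,'s3.png')
crop('top',195,120,345,320,3,'t3.png')
print(observe()['tool_pos'],observe()['contact_force'])"
```

```text
[0.60394953 0.01696616 0.0715851 ] [ 0.27485309 -0.11613601 -0.64861971]
```

View pics/s3.png

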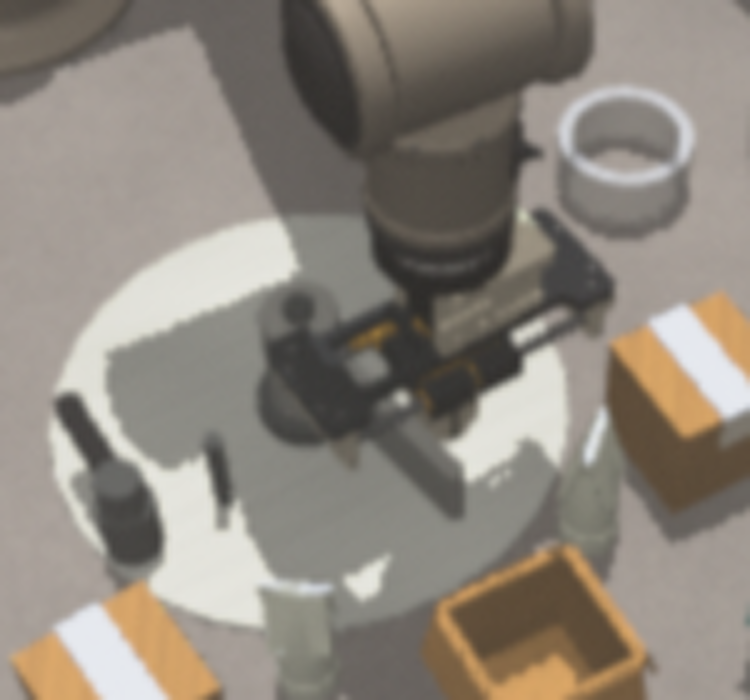

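```bash
python3 -c "
from h import *
for th in (10,8,6,4,2,0,-1,-2):
  t=np.radians(th); o=[]
  for l in (-6,6):
    p=np.array([.4985+.156*np.cos(t)-l/1e3*np.sin(t),-.0205+.156*np.sin(t)+l/1e3*np.cos(t),.095])
    u,v=proj('scene',p);o.append((round((u-165)*5+2),round((v-100)*5+2)))
  print(th,o)
print((lambda p:((p[0]-195)*3+1,(p[1]-120)*3+1))(proj('top',(.4985+.156,-.0235,.095))))
"
```

```text
10 [(471, 471), (485, 459)]
8 [(463, 476), (479, 465)]
6 [(456, 481), (472, 470)]
4 [(449, 486), (465, 475)]
2 [(441, 491), (458, 480)]
0 [(433, 495), (450, 485)]
-1 [(429, 497), (446, 487)]
-2 [(425, 499), (442, 490)]
(np.float64(226.45777835588495), np.float64(189.74574201951478))
```

View pics/t3.png

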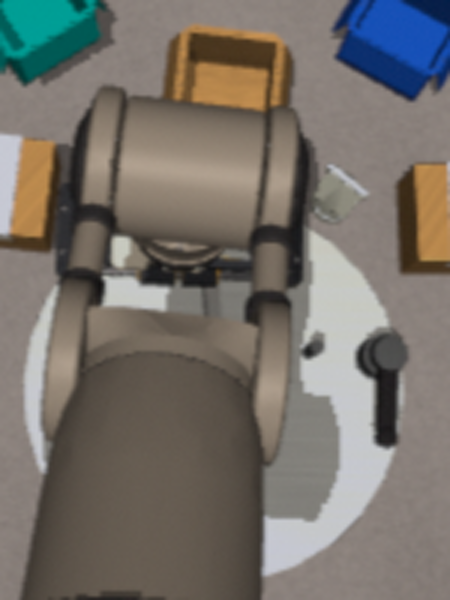

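The vane is at about 5°, so I'll push a little more, then back off and look from above.

>>> {"api": "step_arm", "payload": {"commands": [[0, 0, -0.5, 0, 0, 0, 0], [0, 0, -1.0, 0, 0, 0, 0], [0, 0, -1.2, 0, 0, 0, 0], [0, 0, -1.2, 0, 0, 0, 0], [0, 0, -1.2, 0, 0, 0, 0]]}}

```text
time: 4.35
tool_pos: [0.6041, 0.0046, 0.0717]
tool_rot: [3.141, 0.0, -0.018]
contact_force: [-0.8, -0.1, 1.2]
opening: 0.0007
grip_force: 0.1
```

>>> {"api": "step_arm", "payload": {"commands": [[0, 0, 1.5, 0, 0, 0, 0], [0, 0, 3, 0, 0, 0, 0], [0, 0, 3, 4, 0, 0, 0], [0, 0, 3, 8, 0, 0, 0], [0, 0, 3, 12, 0, 0, 0]]}}

```text
time: 4.77
tool_pos: [0.6034, 0.037, 0.1926]
tool_rot: [-3.142, 0.002, -0.016]
contact_force: [0.7, 0.4, 0.6]
opening: 0.0006
grip_force: 0.0
```

>>> {"api": "step_arm", "payload": {"commands": [[0, -2, 3.5, 0, 0, 0, 0], [0, -4, 7, 0, 0, 0, 0], [0, -6, 10.5, 0, 0, 0, 0], [0, -8, 14, 0, 0, 0, 0], [0, -10, 17.5, 0, 0, 0, 0]]}}

```text
time: 5.18
tool_pos: [0.5023, 0.2126, 0.1919]
tool_rot: [3.142, 0.0, -0.017]
contact_force: [1.0, -0.1, -0.4]
opening: 0.0004
grip_force: 0.0
```

```bash
python3 -c "
from h import *
crop('top',230,110,290,270,3.7,'a.png')
crop('scene',200,130,300,248,5,'b.png')
a=cv2.imread('pics/a.png');b=cv2.imread('pics/b.png')
h=max(a.shape[0],b.shape[0]);f=lambda i:cv2.copyMakeBorder(i,0,h-i.shape[0],0,0,0)
cv2.imwrite('pics/t4.png',cv2.hconcat([f(a),f(b)]));print(a.shape,b.shape,observe()['tool_pos'])"
```

```text
(592, 222, 3) (590, 500, 3) [0.50038948 0.21577455 0.19200363]
```

View pics/t4.png

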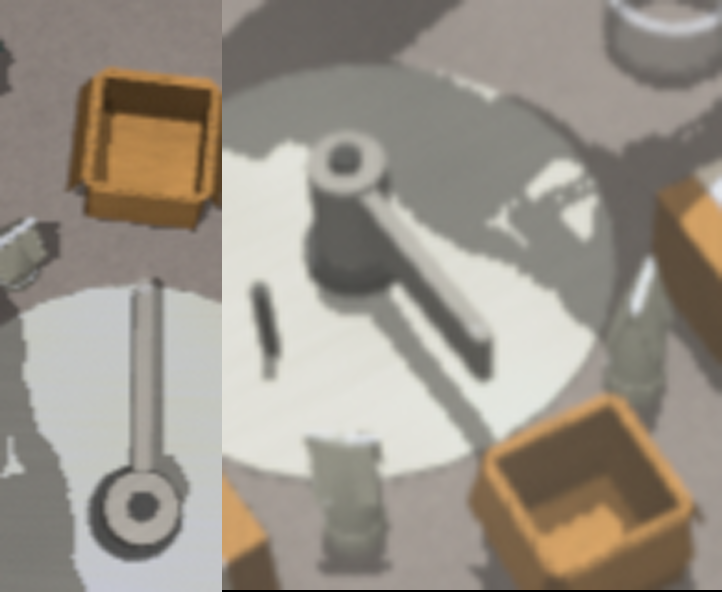

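Run:
```python
from h import *
crop('top',245,122,297,174,7.5,'a.png')
crop('scene',245,205,300,260,7.2,'b.png')
a=cv2.imread('pics/a.png');b=cv2.imread('pics/b.png');h=max(a.shape[0],b.shape[0]);f=lambda i:cv2.copyMakeBorder(i,0,h-i.shape[0],0,0,0)
cv2.imwrite('pics/c5.png',cv2.hconcat([f(a),f(b)]));print(a.shape)
g=cv2.cvtColor(read_camera('top'),cv2.COLOR_RGB2GRAY)
for v in (186,188,192,198,204,210,216,222,228,232): print(v,g[v,260:280])
```

```text
(390, 390, 3)
186 [138 137 138 140 141 145 151 156 161 160 142 105  83  89 118 132 131 130
 132 131]
188 [194 194 194 194 193 173 151 158 172 170 164 139 121 126 169 189 179 170
 155 140]
192 [198 198 198 198 193 146 123 147 156 158 156 138 125 130 173 196 197 197
 196 197]
198 [198 198 198 198 193 146 129 150 157 160 158 139 125 130 173 195 197 197
 197 197]
204 [198 198 197 197 192 147 143 161 161 161 154 136 126 131 173 195 197 197
 196 196]
210 [197 198 197 197 192 145 143 161 164 163 155 135 124 129 173 195 197 197
 197 197]
216 [197 197 198 197 191 139 140 162 164 164 156 136 124 129 174 195 197 197
 197 198]
222 [197 197 197 197 192 145 144 163 164 163 156 134 121 127 172 195 197 197
 197 198]
228 [197 197 197 196 192 144 143 162 164 161 150 130 121 129 172 194 197 197
 197 197]
232 [197 197 197 195 171 126 141 162 164 163 149 131 121 126 165 184 186 193
 197 197]
```

View pics/c5.png

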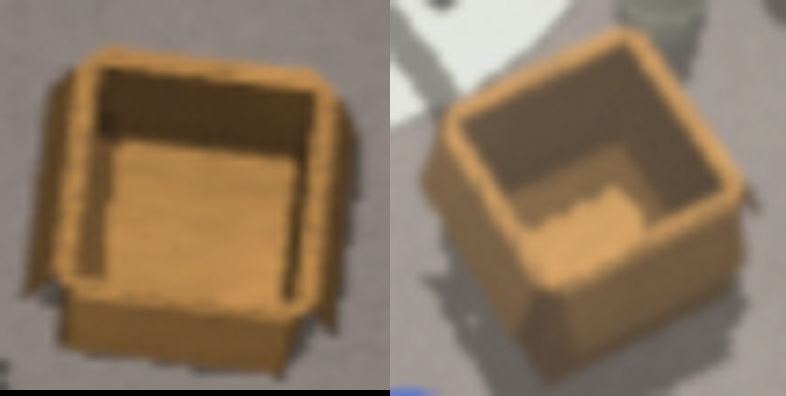

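Run:
```python
from h import *
np.set_printoptions(precision=4,suppress=True)
g=cv2.cvtColor(read_camera('top'),cv2.COLOR_RGB2GRAY)
c=cv2.HoughCircles(cv2.resize(g[220:275,240:300],None,fx=6,fy=6,interpolation=cv2.INTER_CUBIC),cv2.HOUGH_GRADIENT,1,50,param1=100,param2=25,minRadius=50,maxRadius=90)
print(c, None if c is None else (240+c[0,0,0]/6-.4,220+c[0,0,1]/6-.4))
A=ray('top',268.6,192,.095);B=ray('top',268.1,228,.095);d=A-B;print('vane line',A,B,np.degrees(np.arctan2(d[1],d[0])))
H=ray('top',268.0,246.7,.106);C=ray('top',271.1,146.1,.085);d=C-H;print('top',H,C,np.degrees(np.arctan2(d[1],d[0])),np.hypot(*d[:2]))
d=A-H;print('hub-tip',np.degrees(np.arctan2(d[1],d[0])))
# scene: hub, tip centre, carton (t4 right part: x0=222, origin 200,130, x5)
s=lambda x,y,z:ray('scene',200+(x-222)/5-.4,130+y/5-.4,z)
H=s(346,160,.106);T=s(482,340,.095);C=ray('scene',272.3,226.4,.085);d=T-H;e=C-H
print('scene',H,T,C,np.degrees(np.arctan2(d[1],d[0])),np.degrees(np.arctan2(e[1],e[0])),np.hypot(*e[:2]))
```

```text
[[[158.5 173.5  78. ]]] (np.float32(266.01666), np.float32(248.51668))
vane line [ 0.6311 -0.0198  0.095 ] [ 0.5404 -0.0194  0.095 ] -0.2538214818949529
top [ 0.4939 -0.019   0.106 ] [ 0.7542 -0.0257  0.085 ] -1.4888197464830188 0.2604260338516517
hub-tip -0.34641407551488795
scene [ 0.5014 -0.0216  0.106 ] [ 0.6523 -0.0236  0.095 ] [ 0.7585 -0.0267  0.085 ] -0.7597941422681104 -1.136391073187046 0.2571359948911963
```

The vane is at about -0.5° and the carton at about -1.3°. One more nudge of about 1.7 mm will line them up.

>>> {"api": "step_arm", "payload": {"commands": [[0, 2, -3.5, 0, 0, 0, 0], [0, 4, -7, 0, 0, 0, 0], [0, 6, -10.5, 0, 0, 0, 0], [0, 8, -14, 0, 0, 0, 0], [0, 10, -17.5, 0, 0, 0, 0]]}}

```text
time: 5.9
tool_pos: [0.6053, 0.0316, 0.1916]
tool_rot: [3.141, 0.0, -0.02]
contact_force: [1.2, 0.3, 0.7]
opening: -0.0
grip_force: 0.0
```

>>> {"api": "step_arm", "payload": {"commands": [[0, 0, 0, -3, 0, 0, 0], [0, 0, 0, -6, 0, 0, 0], [0, 0, 0, -9, 0, 0, 0], [0, 0, 0, -12, 0, 0, 0], [0, 0, 0, -12, 0, 0, 0]]}}

```text
time: 6.32
tool_pos: [0.6006, 0.0334, 0.0655]
tool_rot: [-3.141, 0.011, -0.02]
contact_force: [-1.3, -0.5, -0.4]
opening: 0.0002
grip_force: 0.0
```

>>> {"api": "step_arm", "payload": {"commands": [[0, 0, -1.0, 0, 0, 0, 0], [0, 0, -2, 0, 0, 0, 0], [0, 0, -2.5, 0, 0, 0, 0], [0, 0, -2.5, 0, 0, 0, 0], [0, 0, -2.5, 0, 0, 0, 0]]}}

```text
time: 6.73
tool_pos: [0.6051, 0.0092, 0.0734]
tool_rot: [3.141, -0.003, -0.019]
contact_force: [-0.0, -0.1, -0.1]
opening: 0.0008
grip_force: 0.0
```

```bash
python3 -c "
from h import *
for i in range(3): read_camera('top'); print(observe()['tool_pos'],observe()['contact_force'])"
```

```text
[0.6048723  0.00968182 0.07308247] [-0.33722409  0.02056681 -1.44377263]
[0.60464482 0.01003118 0.07274455] [-0.58548358  0.20333619  1.14655836]
[0.60450362 0.01025026 0.07246937] [-0.73792133  0.63070351  0.8814824 ]
```

>>> {"api": "step_arm", "payload": {"commands": [[0, 0, -0.2, 0, 0, 0, 0], [0, 0, -0.4, 0, 0, 0, 0], [0, 0, -0.6, 0, 0, 0, 0], [0, 0, -0.7, 0, 0, 0, 0], [0, 0, -0.7, 0, 0, 0, 0]]}}

```text
time: 7.3
tool_pos: [0.6043, 0.0032, 0.0718]
tool_rot: [-3.141, -0.0, -0.017]
contact_force: [-0.3, 1.6, 1.4]
opening: 0.0004
grip_force: 0.7
```

>>> {"api": "step_arm", "payload": {"commands": [[0, 0, 0, 0, 0, 0, 0], [0, 0, 0, 0, 0, 0, 0], [0, 0, 0, 0, 0, 0, 0]]}}

```text
time: 7.55
tool_pos: [0.6043, 0.0031, 0.0718]
tool_rot: [3.142, -0.0, -0.017]
contact_force: [0.5, 1.5, 0.5]
opening: 0.0007
grip_force: 0.8
```

The vane now reads contact at 1.5 N in its final position. I'll back off, rise and move across to the lever's right side.

>>> {"api": "step_arm", "payload": {"commands": [[0, 0, 1.5, 0, 0, 0, 0], [0, 0, 3, 0, 0, 0, 0], [0, 0, 3, 4, 0, 0, 0], [0, 0, 3, 8, 0, 0, 0], [0, 0, 3, 11, 0, 0, 0]]}}

```text
time: 7.97
tool_pos: [0.6045, 0.035, 0.1843]
tool_rot: [3.142, -0.001, -0.016]
contact_force: [1.3, -0.6, 0.2]
opening: 0.0006
grip_force: 0.0
```

>>> {"api": "step_arm", "payload": {"commands": [[0, -2, -3.3, 0, 0, 0, 0], [0, -4, -6.6, 0, 0, 0, 0], [0, -6, -9.9, 0, 0, 0, 0], [0, -8, -13.2, 0, 0, 0, 0], [0, -10, -16.5, 0, 0, 0, 0]]}}

```text
time: 8.38
tool_pos: [0.5034, -0.1316, 0.1818]
tool_rot: [3.141, -0.0, -0.015]
contact_force: [0.7, -0.2, -0.2]
opening: 0.0005
grip_force: 0.0
```

>>> {"api": "step_arm", "payload": {"commands": [[0, -2, -3, 0, 0, 0, 0], [0, -4, -6, 0, 0, 0, 0], [0, -5, -8.3, 0, 0, 0, 0], [0, -5, -8.3, -2, 0, 0, 0], [0, -5, -8.3, -4, 0, 0, 0]]}}

```text
time: 8.8
tool_pos: [0.4548, -0.2158, 0.1424]
tool_rot: [3.14, -0.003, -0.019]
contact_force: [-0.4, -0.4, -0.0]
opening: 0.0006
grip_force: 0.0
```

>>> {"api": "step_arm", "payload": {"commands": [[0, 0, 0, -2, 0, 0, 0], [0, 0, 0, -4, 0, 0, 0], [0, 0, 0, -6, 0, 0, 0], [0, 0, 0, -6, 0, 0, 0], [0, 0, 0, -6, 0, 0, 0]]}}

```text
time: 9.22
tool_pos: [0.4542, -0.2137, 0.0813]
tool_rot: [-3.14, 0.002, -0.016]
contact_force: [0.2, -0.3, 0.8]
opening: 0.0003
grip_force: 0.0
```

>>> {"api": "step_arm", "payload": {"commands": [[0, 0, 0, -1, 0, 0, 0], [0, 0, 0, -2.2, 0, 0, 0], [0, 0, 0, -2.2, 0, 0, 0], [0, 0, 1, -2.2, 0, 0, 0], [0, 0, 2, -2.2, 0, 0, 0]]}}

```text
time: 9.63
tool_pos: [0.4547, -0.1946, 0.0605]
tool_rot: [3.141, -0.001, -0.018]
contact_force: [-0.4, 0.0, 0.5]
opening: 0.0003
grip_force: 0.0
```

>>> {"api": "step_arm", "payload": {"commands": [[0, 0, 0.6, 0, 0, 0, 0], [0, 0, 1.2, 0, 0, 0, 0], [0, 0, 1.8, 0, 0, 0, 0], [0, 0.1, 2.4, 0, 0, 0, 0], [0, 0.4, 3.3, 0, 0, 0, 0]]}}

```text
time: 10.05
tool_pos: [0.4577, -0.1617, 0.06]
tool_rot: [3.141, 0.001, -0.017]
contact_force: [-4.6, -2.5, 3.6]
opening: 0.0006
grip_force: 2.8
```

>>> {"api": "step_arm", "payload": {"commands": [[0, 0.3, 0.6, 0, 0, 0, 0], [0, 0.6, 1.1, 0, 0, 0, 0], [0, 1.1, 1.7, 0, 0, 0, 0], [0, 1.6, 2.2, 0, 0, 0, 0], [0, 1.9, 2.5, 0, 0, 0, 0]]}}

```text
time: 10.47
tool_pos: [0.4772, -0.1358, 0.0595]
tool_rot: [-3.141, 0.001, -0.017]
contact_force: [-4.8, -0.5, 1.9]
opening: 0.0001
grip_force: 2.0
```

Contact is steady, so I'll carry on to the stop.

>>> {"api": "step_arm", "payload": {"commands": [[0, 0.5, 0.3, 0, 0, 0, 0], [0, 1.0, 0.6, 0, 0, 0, 0], [0, 1.3, 0.8, 0, 0, 0, 0], [0, 1.6, 0.95, 0, 0, 0, 0], [0, 1.6, 0.95, 0, 0, 0, 0]]}}

```text
time: 10.88
tool_pos: [0.4942, -0.1273, 0.0597]
tool_rot: [3.141, -0.001, -0.017]
contact_force: [-1.8, 1.0, 0.0]
opening: 0.0009
grip_force: 0.6
```

>>> {"api": "step_arm", "payload": {"commands": [[0, 0.15, 0, 0, 0, 0, 0], [0, 0.3, 0, 0, 0, 0, 0], [0, 0.3, 0, 0, 0, 0, 0]]}}

```text
time: 11.13
tool_pos: [0.4965, -0.1276, 0.0597]
tool_rot: [3.142, -0.0, -0.017]
contact_force: [-1.3, 2.4, 0.2]
opening: -0.0
grip_force: 0.9
```

>>> {"api": "step_arm", "payload": {"commands": [[0, 0.15, 0, 0, 0, 0, 0], [0, 0.3, 0, 0, 0, 0, 0], [0, 0.3, 0, 0, 0, 0, 0]]}}

```text
time: 11.38
tool_pos: [0.4979, -0.1273, 0.0595]
tool_rot: [-3.141, 0.003, -0.017]
contact_force: [-6.8, 1.2, 3.4]
opening: 0.0003
grip_force: 3.8
```

>>> {"api": "step_arm", "payload": {"commands": [[0, 0.15, 0, 0, 0, 0, 0], [0, 0.3, 0, 0, 0, 0, 0], [0, 0.3, 0, 0, 0, 0, 0]]}}

```text
time: 11.63
tool_pos: [0.4984, -0.1272, 0.0594]
tool_rot: [-3.141, 0.009, -0.016]
contact_force: [-15.7, -1.0, 10.0]
opening: 0.0002
grip_force: 8.8
```

Force has risen to 16 N at the expected stop position. I'll retreat and check.

>>> {"api": "step_arm", "payload": {"commands": [[0, -1.5, 0, 0, 0, 0, 0], [0, -3, 0, 0, 0, 0, 0], [0, -3, 0, 4, 0, 0, 0], [0, -3, 0, 8, 0, 0, 0], [0, -3, 0, 12, 0, 0, 0]]}}

```text
time: 12.05
tool_pos: [0.4725, -0.1278, 0.1814]
tool_rot: [3.141, -0.001, -0.018]
contact_force: [1.4, -0.6, 0.5]
opening: 0.0003
grip_force: 0.0
```

>>> {"api": "step_arm", "payload": {"commands": [[0, -1, -4, 0, 0, 0, 0], [0, -2, -8, 0, 0, 0, 0], [0, -3, -12, 0, 0, 0, 0], [0, -4, -16, 0, 0, 0, 0], [0, -5, -20, 0, 0, 0, 0]]}}

```text
time: 12.47
tool_pos: [0.4222, -0.3301, 0.1805]
tool_rot: [3.139, -0.002, -0.017]
contact_force: [0.6, 0.8, -0.5]
opening: 0.0001
grip_force: 0.0
```

Run:
```python
from h import *
crop('top',195,120,345,280,3.6,'a.png'); a=cv2.imread('pics/a.png')
m=lambda x,y,z:tuple(int(round(q)) for q in ((proj('top',(x,y,z))[0]-195+.4)*3.6,(proj('top',(x,y,z))[1]-120+.4)*3.6))
cv2.imwrite('pics/f.png',a);print(a.shape)
for t in(1.2,1.3,1.4): print(t,m(.522-.07*np.cos(t+.026),-.1615+.07*np.sin(t+.026),.069))
g=cv2.cvtColor(read_camera('top'),cv2.COLOR_RGB2GRAY)
for v in (192,228): print(v,g[v,260:280])
```

```text
(576, 540, 3)
1.2 (371, 456)
1.3 (368, 446)
1.4 (366, 436)
192 [193 194 194 193 193 188 141 134 151 155 153 143 128 121 127 169 190 193
 193 193]
228 [192 192 193 193 186 136 136 158 160 159 152 131 119 124 168 191 192 192
 192 192]
```

View pics/f.png

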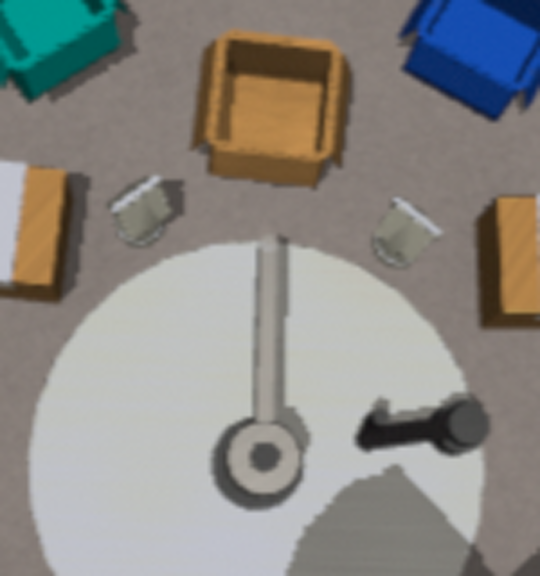

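The lever tip is at (366,434), which matches 1.4 rad, and it lies against the pin at (381,405). The vane points at the open carton's centre, and nothing else has moved.

```bash
python3 -c "
from cell import *
print(hand_in())"
```

```text
the job is handed in; nothing more can be done
None
```

I handed the job in: the vane points at the middle of the open carton, to within about half a degree by my measurements, and the lock lever was then pushed clockwise against its stop pin. In the last picture the cartons, the two standing tubes and everything else in view looked unmoved.

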